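# Lock the wire-stand spindle with its spring clip

## Task

Gently push the spindle of the wire stand fully home by its knob, then take the spring clip with the narrow grip out of the wooden rack, feel for the groove near the free end of the spindle, press the clip gently down onto it until it snaps fully home, and let go. Leave the clip with the wide grip in its slot and do not disturb the other things on the bench.

Things in the scene. Friction and masses are not known exactly. Their poses are not given: they have to be found in the camera images.
- stand: wire stand, fixed: dark wooden base 95 x 130 x 18 mm; two wooden cheeks 12 mm thick, outer faces at y = -41 and +41 mm, tops rounded (radius 18 mm) about the spindle; copper-wire bobbin (radius 23 mm) between them. Origin: centre of the base's underside; z up; y along the spindle, from knob end (-y) to grooved end (+y). Spindle axis 85 mm above the bench; top 108 mm
- spindle (a joint): how far the steel spindle is drawn out of the stand towards its knob, in m: 0 = fully home against a hard stop, 0.032 = farthest out; starts 0.012 to 0.028. It slides along the stand's y with about 6 N of friction, never turns and stays where it is left; pushing the knob along the stand's +y sends it home
- spindle_knob (a point): centre of the outer (-y) end face of the spindle's knurled knob (36 mm in diameter, with a 24 mm boss), on the axis, axes as the stand's. The groove at the other end is NOT measured: it is 20 mm in diameter and 11 mm wide; with the spindle home its centre is 9 to 33 mm beyond the +y cheek's face (112 to 136 mm from this point). Beside it the spindle is 28 mm thick, ending 16 mm past the groove's centre
- rack: light wooden block 64 x 130 x 30 mm, fixed to the bench, with two slots 42 x 9.5 mm and 18 mm deep in its top, at y = -33 and +33 mm; a spring clip stands in each, jaws down. Which clip stands in which slot varies. Origin: centre of its underside; z up; y along its length
- clip: spring clip with the NARROW grip: two sprung steel jaws 8 mm thick under a steel bridge and a black plastic grip. Origin: centre of its 20 mm bore, on the spindle's axis when home. y = bore axis, x = across the jaws, z = up to the grip. Flared jaw tips reach z = -16, x = +-19 mm; jaws narrow to 16 mm at z = -7 mm. Starts jaws down in a slot, origin 28 mm above the bench; 40 to 65 g
- clip_grip (a point): centre of the narrow clip's black grip, 33 mm above the clip's origin along its z, same axes; grip 26 mm (x) by 14 mm (y) by 26 mm high (z): hold it across x
- clip_seat (a point): point under the narrow clip's bridge, 10 mm above its origin, same axes: lands on top of the groove when home. Pressing on along -z (jaws down, clip's y along the spindle, either way round) takes about 5 to 9 N, first felt with the origin 14 mm above the spindle's axis; then it snaps home and stops hard. Beside the groove it rides on the spindle, origin 20 mm above the axis, and cannot go on
- wide_clip: spring clip with the WIDE grip (46 x 14 mm), same build and height, but its mouth (22 mm) is too big for this spindle; stays in its slot. Origin and axes as for the narrow one
- glue_bottle: small glue bottle, 33 mm in diameter, 104 mm high, bystander; origin under its centre
- rosin_cake: rosin cake in a wooden tray, 34 x 62 x 22 mm, bystander; origin under its centre
- thread_spool: wooden thread spool, 29 mm in diameter, 40 mm high, bystander; origin under its centre
- thumb_plane: small wooden plane, 22 x 66 x 26 mm, bystander; origin under its centre
- flat_pliers: flat-nose pliers lying flat, 36 x 143 x 11 mm, bystander; origin under its centre
Mind the look-alikes: they are no part of the job. What is shaped like the clip but blue or green is not meant.

How it is judged:
By the outcome, as a careful person would: the job done as asked, in the order asked, and still so for the second after the job is handed in, with the robot touching nothing.
It also fails if it takes over 72 s, if anything falls off the work surface, if the arm or the gripper's body presses on something with over 40 N, if the wrist force passes 120 N, or if a joint passes its speed limit or range.

## Robot

A 6-joint arm with a two-finger parallel gripper is mounted at the origin on a cart in front of the work surface, level with it; the furniture and walls round the work are solid. World frame = base frame: x ahead of the robot, y to its left, z up, the work surface at z = 0. Lengths are in m, angles in degrees, forces in N, time in s.
With the tool pointing down it reaches from about 0.3 to 0.85 m from the base axis. Payload 5.4 kg.
Tool frame: the origin (TCP) lies midway between the tips of the shut fingers; the grasp point (between the pads) lies 19 mm behind it; z points along the fingers, y is the line along which they close (so a half turn about z gives the same grasp; the last joint's range is limited). The gripper opens to 85 mm and grips with 20 to 120 N. Pads are 22 mm wide; open, the fingers measure 114 mm over their backs; the gripper's body (76 mm by 85 mm) begins 54 mm behind the grasp point. The pads swing forward as they close: fully open they stand 13 mm farther back than shut.
Start: joints at [-76.438, 9.076, 91.501, -0, 79.423, -12.038], TCP at [0.248, -0.519, 0.196] pointing down, gripper open.
Joint ranges: [-166.64, 166.64], [-54.1, 131.32], [10.49, 154.53], [-73.88, 253.88], [9.74, 151.15], [-171.62, 171.62]. Speed limits (degrees/s): [147.25, 147.25, 180, 180, 180, 180].

## Interface

Orientations are given as [roll, pitch, yaw] about the fixed x, y, z axes, in that order (R = Rz(yaw) Ry(pitch) Rx(roll)).
In Python, from workcell import arm gives the robot as it stands. The module is installed in compiled form; this text tells all that it offers.
- The arm moves only by the tool servo_tool, never from a script. Its arguments are lists of equal length, an entry for each row: "jaw": the opening in per cent of the stroke, from 0 (shut) to 100 (fully open); "xyz": the shift along the tool's x, y, z in cm, a list of three; "turn": the turn, a rotation vector about the tool's x, y, z in degrees, a list of three. In form: {"jaw": [jaw, ...], "xyz": [[x, y, z], ...], "turn": [[rx, ry, rz], ...]}. A call has exactly 5 rows; each row is the pose to reach, as a shift and turn from the pose commanded when the call began, along the tool's axes at that moment; what a row does not reach only later rows make up. A row lasts 1/12 s, in which the tool goes at most 41.7 mm and 7.16 degrees, less where a joint would pass 70% of its speed; a pose out of reach is approached as far as the arm can. A call with a gripper value outside its range is refused whole. The fingers move at their own pace and stop on an object; "newtons" is the grip in N (left out, the last holds). Time passes only in rows, so rows that repeat a pose let the fingers close, or fill a call up. It gives the time, the measured TCP pose, the force, the opening and the grip force at its end, in the units of the state.
- arm.get_obs(): the state, without advancing time (a new reading comes with each control period).
- arm.read_camera(name): name is "scene" or "top" or "wrist"; returns (picture, depth): 384x512x3 uint8, blue, green, red; 384x512 float32, m along the optical axis (not along the pixel's ray), 0 where there is no reading.
- arm.camera_info(name): a dict with "vertical_fov" (degrees; the focal length in pixels is half the picture's height over the tangent of half this angle, whatever the lens; pixels are square), "cx", "cy" (the principal point, pixels), "world_to_cam" (4x4, takes a point from world to camera coordinates); the wrist camera has in their place "mount" (4x4, takes a point from camera to tool coordinates, whose origin is the TCP and whose axes are the flange's). Camera axes: x right, y up, looking along -z (the intrinsics and any distortion apply to the point x, -y, -z); pixel columns grow to the right and rows downward; lengths in m; the calibration is good to about 2 mm. A picture is of the moment at which its call begins: read the wrist's pose just before it. camera_info takes no time and is no camera call.
- arm.sign_off(): hands the job in; it is judged then, once.
Trained networks look in the newest picture that a camera, given by its name, has taken for a name from the list of things; names that differ only in an ending like _2 or _b are one class to them, and where a whole thing is asked for, a point or a joint stands for the part that bears it (a point fixed in the world has none). Each returns a list of dicts, best first, with "p" (0 to 1); they miss things now and then, are a little off and sometimes report something else, mostly with a low value. They report only what shows in the picture. A call takes as long as a camera call. They do not tell look-alikes from the thing itself.
- arm.trace(camera, target): "pixels" (384x512 bool, what is visible of it) and "rect" ([left, top, right, bottom] in pixels, round what is visible of it).
- arm.mark_of(camera, target): "location" ([row, column] in pixels: a listed point, or the origin of a listed thing).
The state is a dict: "t": time; "q": joint angles; "qd": joint speeds; "effort": joint torques, N m; "tcp_pos": TCP position; "tool_rot": TCP orientation; "ft_force": force on the tool from outside, world axes, zero at the start; "torque": the same for the moment, N m; "finger_gap": finger opening in m; "grasp_force": force on a finger pad.
Only numpy, scipy, OpenCV 4.12 (cv2) and the standard library are available. Lean on these libraries where they do the work, as an engineer would, in place of code of your own. Each camera call takes 0.05 s, during which the arm holds its last target. There are 200 camera calls.

## Working session

There is one attempt and no reset: what is moved stays moved. The work goes in short steps, Python scripts to look and compute and a tool call to move; the robot and the scene stay as the last step left them, time stands still between calls to the robot, and variables do not carry over. Pictures are saved under pics/ and viewed, at most 11 in all, crops included, and the job is handed in when it is done.

Besides the shell and the picture viewer there is one more tool, called as a command line: name --argument value ..., lists and objects as JSON in quotes. servo_tool: Moves the arm, as the interface text tells. Its arguments: {"type":"object","properties":{"jaw":{"type":"array"},"xyz":{"type":"array"},"turn":{"type":"array"},"newtons":{"type":"number"}},"required":["jaw","xyz","turn"]}

```bash
mkdir -p pics
cat > h.py <<'E'
import numpy as np, cv2
from workcell import arm
from scipy.spatial.transform import Rotation as R
def cam(n):
    o=arm.get_obs(); p,d=arm.read_camera(n); return o,p,d
def T_world(n,o=None):
    i=arm.camera_info(n)
    if 'world_to_cam' in i: return i,np.linalg.inv(np.array(i['world_to_cam']))
    T=np.eye(4);T[:3,:3]=R.from_euler('xyz',np.array(o['tool_rot']),degrees=True).as_matrix();T[:3,3]=o['tcp_pos']
    return i,T@np.array(i['mount'])
def pts(n,d,rows,cols,o=None):
    i,T=T_world(n,o); f=192/np.tan(np.radians(i['vertical_fov'])/2)
    z=d[rows,cols]; x=(cols-i['cx'])/f*z; y=(rows-i['cy'])/f*z
    return np.c_[x,-y,-z]@T[:3,:3].T+T[:3,3]
def ray(n,rc,h,o=None):
    "intersect pixel ray with plane z=h"
    i,T=T_world(n,o); f=192/np.tan(np.radians(i['vertical_fov'])/2)
    v=T[:3,:3]@np.array([(rc[1]-i['cx'])/f,-(rc[0]-i['cy'])/f,-1]); c=T[:3,3]
    return c+v*(h-c[2])/v[2]
E
python3 - <<'E'
from h import *
for n in ("scene","top"):
    o,p,d=cam(n); cv2.imwrite(f"pics/{n}0.png",p); i=arm.camera_info(n); print(n,{k:(np.round(v,3).tolist()) if not isinstance(v,str) else v for k,v in i.items()})
print(o)
print({k:np.round(v,3).tolist() for k,v in arm.camera_info("wrist").items() if not isinstance(v,str)})
for n in ("top","scene"):
  for t in ("stand","spindle_knob","rack","clip","clip_grip","wide_clip"):
    print(n,t,[(round(m['p'],2),np.round(m['location'],1).tolist()) for m in arm.mark_of(n,t)[:4]])
E
```

```text
scene {'vertical_fov': 42.833, 'cx': 253.202, 'cy': 192.84, 'world_to_cam': [[-0.869, -0.494, 0.018, 0.384], [0.373, -0.632, 0.679, -0.341], [-0.324, 0.597, 0.734, -0.948], [0.0, 0.0, 0.0, 1.0]]}
top {'vertical_fov': 49.233, 'cx': 254.917, 'cy': 191.357, 'world_to_cam': [[-0.014, -1.0, -0.003, -0.099], [0.98, -0.015, 0.199, -0.533], [-0.199, -0.001, 0.98, -0.849], [0.0, 0.0, 0.0, 1.0]]}
{'t': 0.05, 'q': array([-7.64394046e+01,  9.11193067e+00,  9.15724280e+01, -1.32066531e-03,
        7.94244662e+01, -1.20388250e+01]), 'qd': array([-0.0027364 , -0.06315842, -0.10558272,  0.06463135,  0.01648582,
        0.02439824]), 'effort': array([ 1.17709751e-04, -3.97339010e+01, -3.32661760e+01, -1.20631357e-04,
        4.25794133e-03,  1.79440036e-06]), 'tcp_pos': array([ 0.24824755, -0.51790363,  0.19552181]), 'tool_rot': array([-1.79893298e+02, -2.14288364e-02,  2.55996441e+01]), 'ft_force': array([-0.3748974 , -0.34674326,  0.44324972]), 'torque': array([ 0.00615821, -0.0212881 ,  0.04653992]), 'grasp_force': 0.0, 'finger_gap': 0.08564528822668976}
{'vertical_fov': 70.718, 'cx': 252.596, 'cy
[... 200 characters left out ...]
ndle_knob [(0.67, [219.0, 346.9])]
top rack [(0.8, [230.7, 198.9]), (0.24, [270.4, 271.3])]
top clip [(0.67, [266.5, 204.1]), (0.67, [192.7, 242.1]), (0.54, [225.9, 214.2])]
top clip_grip [(0.56, [270.5, 200.2]), (0.49, [222.3, 210.0])]
top wide_clip [(0.73, [226.6, 180.9]), (0.73, [227.9, 206.8]), (0.25, [225.0, 211.4])]
scene stand [(0.87, [207.5, 283.1])]
scene spindle_knob [(0.82, [163.3, 301.5]), (0.73, [206.0, 280.4])]
scene rack [(0.84, [277.5, 240.3]), (0.64, [256.0, 247.1])]
scene clip [(0.71, [260.8, 248.6]), (0.66, [284.9, 277.0]), (0.5, [223.7, 235.1])]
scene clip_grip [(0.65, [278.0, 281.2]), (0.48, [246.6, 246.1]), (0.44, [213.9, 235.6])]
scene wide_clip [(0.5, [279.0, 237.3])]
```

View pics/scene0.png

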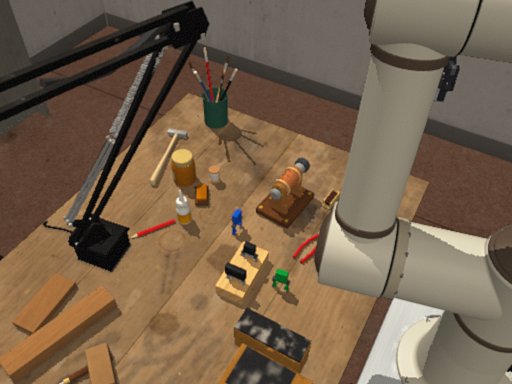

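View pics/top0.png

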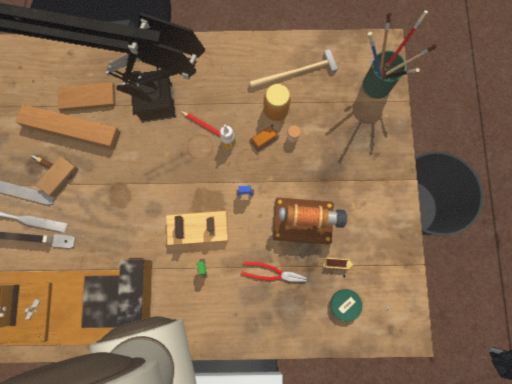

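The narrow clip is in the rack slot at about (227,210), with the wide one at (226,180). The knob is at about (217,343) and the grooved end at about (213,281). The blue and green clips are look-alikes.

Run:
```python
from h import *
o,p,d=cam("top")
rr,cc=np.mgrid[0:384,0:512]; P=pts("top",d,rr.ravel(),cc.ravel()).reshape(384,512,3)
print("table z",np.median(P[290:320,180:380,2]))
def fit(m,name):
    q=P[m][:,:2]; print(name,len(q),cv2.minAreaRect((q*1000).astype(np.float32)), np.median(P[m][:,2]))
reg=np.zeros((384,512),bool)
a=reg.copy();a[190:255,262:355]=1
fit(a&(P[...,2]>.012)&(P[...,2]<.024),"base")
s=a&(P[...,2]>.075); fit(s,"spindle");
q=P[s];print(q.min(0),q.max(0),)
k=s.copy();k[:,:334]=0;fit(k,"knob")
a=reg.copy();a[205:256,158:235]=1
fit(a&(P[...,2]>.024)&(P[...,2]<.034),"rack")
for n,c0,c1 in(("L",165,194),("R",194,225)):
    b=a.copy();b[:,:c0]=0;b[:,c1:]=0; fit(b&(P[...,2]>.06),n)
for t in ("glue_bottle","rosin_cake","thread_spool","thumb_plane","flat_pliers"):
    m=arm.mark_of("top",t); print(t,[(round(x['p'],2),np.round(ray("top",x['location'],0.0),3).tolist()) for x in m[:2]])
c=p[180:260,150:360]; cv2.imwrite("pics/crop1.png",cv2.resize(c,None,fx=3.8,fy=3.8,interpolation=cv2.INTER_CUBIC))
```

```text
table z 0.0001633688663434385
base 1452 ((472.2367248535156, -211.5716552734375), (129.45306396484375, 95.21952056884766), 84.68107604980469) 0.01786228230484649
spindle 1205 ((446.9429016113281, -181.36512756347656), (97.29975128173828, 220.06735229492188), 28.304916381835938) 0.0998150812092633
[ 0.35193582 -0.29197327  0.0758084 ] [ 0.49541103 -0.10755547  0.93748828]
knob 222 ((406.4913635253906, -204.79345703125), (36.267555236816406, 220.02455139160156), 38.654823303222656) 0.09918479258025975
rack 1417 ((457.9029235839844, 22.100475311279297), (64.43266296386719, 130.12774658203125), 3.4540534019470215) 0.0300715593451657
L 179 ((402.03863525390625, -12.624671936035156), (210.93687438964844, 39.92764663696289), 51.4571533203125) 0.07352659388455796
R 105 ((407.99725341796875, -50.4249153137207), (158.5110321044922, 22.391714096069336), 37.50057601928711) 0.07375091136794831
glue_bottle [(0.73, [0.361, -0.14, 0.0]), (0.71, [0.661, -0.048, 0.0])]
rosin_cake [(0.83, [0.665, -0.131, 0.0])]
thread_spool [(0.45, [0.666, -0.194, 0.0]), (0.45, [0.663, -0.039, 0.0])]
thumb_plane [(0.65, [0.666, -0.134, 0.0]), (0.53, [0.378, -0.288, 0.0])]
flat_pliers [(0.61, [0.361, -0.141, 0.0])]
```

View pics/crop1.png

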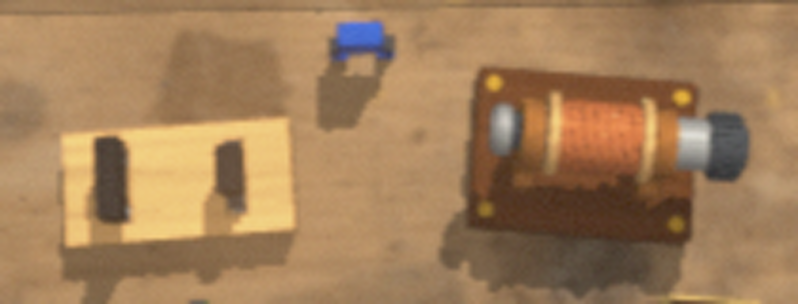

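```bash
cat >> h.py <<'E'
S0=np.array([.4722,-.2116]); SY=np.radians(-5.32)
ey=np.array([-np.sin(SY),np.cos(SY)]); ex=np.array([np.cos(SY),np.sin(SY)])
def stand(P): return np.c_[(P[:,:2]-S0)@ex,(P[:,:2]-S0)@ey,P[:,2]]
def goal(xyz,rpy):
    o=arm.get_obs(); A=R.from_euler('xyz',o['tool_rot'],degrees=True); B=R.from_euler('xyz',rpy,degrees=True)
    print("tcp",o['tcp_pos'].round(4),o['tool_rot'].round(2),"F",o['ft_force'].round(1),"gap",round(o['finger_gap'],4),"t",round(o['t'],2))
    print("shift cm",(A.inv().apply(np.array(xyz)-o['tcp_pos'])*100).round(2),"turn",np.degrees((A.inv()*B).as_rotvec()).round(2))
E
python3 - <<'E'
from h import *
o,p,d=cam("top")
rr,cc=np.mgrid[185:255,262:360]; P=pts("top",d,rr.ravel(),cc.ravel()); P=P[(P[:,2]>.08)&(P[:,2]<.115)]
s=stand(P); print(s.min(0),s.max(0))
for y in range(-100,85,6):
    m=(s[:,1]*1000>=y)&(s[:,1]*1000<y+6)
    if m.sum()>2: print(y,m.sum(),(s[m].min(0)*1000).round(1),(s[m].max(0)*1000).round(1))
pk=S0+ey*-.112; goal([pk[0],pk[1],.13],[180,0,90-5.32])
E
```

```text
[-0.02204737 -0.07971707  0.08048864] [0.02106424 0.05773302 0.11106967]
-82 16 [-15.6 -79.7  88.3] [  9.6 -76.4 100. ]
-76 51 [-18.7 -75.9  86.3] [ 15.9 -70.  107.2]
-70 58 [-18.2 -69.9  84.2] [ 18.8 -64.  105.2]
-64 63 [-18.7 -63.9  84. ] [ 18.9 -58.  105.5]
-58 40 [-13.5 -57.8  87.5] [ 13.6 -52.2 101.3]
-52 43 [-14.1 -51.9  86.3] [ 13.2 -46.  100.9]
-46 36 [-16.8 -45.7  84.3] [ 15.8 -40.  101.9]
-40 49 [-18.  -39.9  81.3] [ 15.5 -34.3 105.7]
-34 51 [-19.9 -33.9  80.6] [ 15.1 -28.  105.4]
-28 69 [-22.  -28.   87.4] [ 20.7 -22.1 109. ]
-22 57 [-19.4 -21.9  83.3] [ 20.5 -16.1 105.4]
-16 58 [-19.4 -16.   86.6] [ 18.6 -10.1 106.3]
-10 56 [-19.4  -9.8  85.9] [ 17.6  -4.  107.7]
-4 57 [-19.2  -3.9  80.8] [ 16.7   2.  106.7]
2 54 [-18.2   2.2  87.9] [ 16.    7.8 107.4]
8 57 [-18.8   8.1  89.3] [ 18.8  13.9 106.1]
14 57 [-19.   14.   87.3] [ 18.2  20.  107. ]
20 59 [-21.8  20.1  86.6] [ 21.1  26.  111.1]
26 57 [-22.   26.2  85.2] [ 20.4  31.8 110.2]
32 53 [-17.9  32.2  83.1] [ 16.5  37.6 105.6]
38 46 [-18.   38.   80.5] [ 15.6  44.  103.8]
44 33 [-13.4  44.   88.2] [ 10.7  50.  100.8]
50 37 [-14.1  50.3  86.6] [ 13.7  55.9 100. ]
56 11 [-10.2  56.   81. ] [ 8.2 57.7 96.4]
tcp [ 0.2484 -0.5186  0.1965] [180.    0.   25.6] F [-0.6 -0.  -0.4] gap 0.0854 t 1.05
shift cm [27.69 -8.4   6.65] turn [ -0.     0.   -59.08]
```

servo_tool --jaw '[0,0,0,0,0]' --xyz '[[3.5,-1,0],[7,-2,0],[10.5,-3,0],[14,-4.2,0],[17,-5.2,0]]' --turn '[[0,0,-7],[0,0,-14],[0,0,-21],[0,0,-28],[0,0,-35]]' --newtons 30

```text
t: 1.47
tcp_pos: [0.3806, -0.3965, 0.1966]
tool_rot: [180.0, -0.0, 61.0]
ft_force: [1.1, -0.3, 0.5]
finger_gap: 0.0257
grasp_force: 0.0
```

```bash
python3 -c "
from h import *
pk=S0+ey*-.112; goal([pk[0],pk[1],.10],[180,0,90-5.32])"
```

```text
tcp [ 0.3806 -0.3965  0.1966] [ 1.7998e+02 -2.0000e-02  6.0960e+01] F [ 1.1 -0.3  0.5] gap 0.0257 t 1.47
shift cm [10.35  3.53  9.66] turn [ 2.000e-02 -1.000e-02 -2.372e+01]
```

servo_tool --jaw '[0,0,0,0,0]' --xyz '[[3.5,1.2,0],[7,2.4,1],[10.3,3.5,4],[10.35,3.53,8],[10.35,3.53,12.3]]' --turn '[[0,0,-7],[0,0,-14],[0,0,-20],[0,0,-23.7],[0,0,-23.7]]'

```text
t: 1.88
tcp_pos: [0.4635, -0.3247, 0.0764]
tool_rot: [179.8, 0.2, 84.7]
ft_force: [0.4, 0.1, -1.4]
finger_gap: 0.0002
grasp_force: 0.0
```

servo_tool --jaw '[0,0,0,0,0]' --xyz '[[0.3,0,0],[0.6,0,0],[0.9,0,0],[1.2,0,0],[1.5,0,0]]' --turn '[[0,0,0],[0,0,0],[0,0,0],[0,0,0],[0,0,0]]'

```text
t: 2.3
tcp_pos: [0.4638, -0.3121, 0.0793]
tool_rot: [179.8, 0.2, 84.3]
ft_force: [-0.6, 0.1, 0.8]
finger_gap: -0.0001
grasp_force: 0.0
```

```bash
python3 -c "
from h import *
pk=S0+ey*-.072; goal([pk[0],pk[1],.072],[180,0,90-5.32])
print(stand(arm.get_obs()['tcp_pos'][None]))"
```

```text
tcp [ 0.4638 -0.3121  0.0793] [179.76   0.21  84.27] F [-0.6  0.1  0.8] gap -0.0001 t 2.3
shift cm [ 2.88 -0.12  0.72] turn [ 0.24  0.21 -0.41]
[[ 0.00096298 -0.10082477  0.079318  ]]
```

servo_tool --jaw '[0,0,0,0,0]' --xyz '[[0.1,-0.1,0.4],[0.3,-0.1,0.7],[0.5,-0.1,0.7],[0.7,-0.1,0.7],[0.9,-0.1,0.7]]' --turn '[[0,0,0],[0,0,0],[0,0,0],[0,0,0],[0,0,0]]'

```text
t: 2.72
tcp_pos: [0.4622, -0.3012, 0.0691]
tool_rot: [-180.0, -0.0, 84.3]
ft_force: [0.5, -0.3, 0.1]
finger_gap: -0.0
grasp_force: 0.0
```

servo_tool --jaw '[0,0,0,0,0]' --xyz '[[0.2,0,0],[0.4,0,0],[0.6,0,0],[0.8,0,0],[1.0,0,0]]' --turn '[[0,0,0],[0,0,0],[0,0,0],[0,0,0],[0,0,0]]'

```text
t: 3.13
tcp_pos: [0.4633, -0.2912, 0.0691]
tool_rot: [180.0, 0.0, 84.3]
ft_force: [-0.3, -0.1, -0.2]
finger_gap: 0.0
grasp_force: 0.0
```

Run:
```python
from h import *
o,p,d=cam("top"); print(stand(o['tcp_pos'][None]))
cv2.imwrite("pics/push1.png",cv2.resize(p[170:270,250:400],None,fx=5,fy=5,interpolation=cv2.INTER_CUBIC))
o,p,d=cam("scene")
cv2.imwrite("pics/push1s.png",cv2.resize(p[130:240,230:370],None,fx=5,fy=5,interpolation=cv2.INTER_CUBIC))
```

```text
[[-0.00152429 -0.08012203  0.06914682]]
```

View pics/push1s.png

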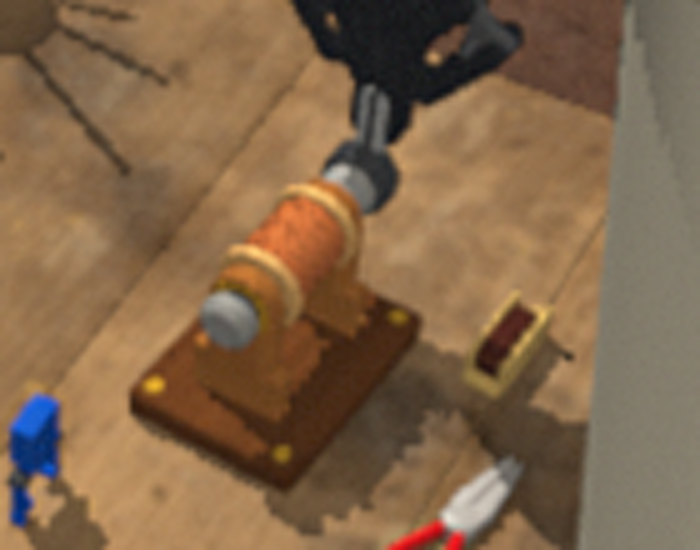

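The scene crop shows the shut fingers just behind the knob at about (370,130), so I'll keep pushing gently.

servo_tool --jaw '[0,0,0,0,0]' --xyz '[[0.15,0,0],[0.3,0,0],[0.45,0,0],[0.6,0,0],[0.75,0,0]]' --turn '[[0,0,0],[0,0,0],[0,0,0],[0,0,0],[0,0,0]]'

```text
t: 3.65
tcp_pos: [0.4639, -0.2838, 0.0691]
tool_rot: [-180.0, -0.0, 84.3]
ft_force: [0.1, 0.1, -0.0]
finger_gap: -0.0002
grasp_force: 0.0
```

```bash
cat >> h.py <<'E'
def ends():
    o,p,d=cam("top")
    rr,cc=np.mgrid[185:255,262:360]; P=pts("top",d,rr.ravel(),cc.ravel()); P=P[(P[:,2]>.08)&(P[:,2]<.115)]
    s=stand(P); s=s[np.abs(s[:,0])<.012]; print("free end y",s[:,1].max())
    for y in range(-94,-40,4):
        m=(s[:,1]*1000>=y)&(s[:,1]*1000<y+4)
        if m.sum()>1: print(y,m.sum(),(s[m].min(0)*1000).round(1),(s[m].max(0)*1000).round(1))
E
python3 - <<'E'
from h import *
ends()
o,p,d=cam("top")
cv2.imwrite("pics/push2.png",cv2.resize(p[170:270,250:400],None,fx=5,fy=5,interpolation=cv2.INTER_CUBIC))
E
```

```text
free end y 0.05761246743559251
-62 18 [ -6.1 -60.4  89.3] [ 11.7 -58.1 115. ]
-58 11 [ -0.3 -56.8  91.9] [ 10.9 -54.1 100. ]
-54 7 [  3.4 -53.1  93. ] [ 10.3 -50.3  99.2]
-50 6 [  5.  -50.   91.8] [ 10.5 -46.7 100.4]
-46 3 [  6.9 -44.8  93.5] [  9.9 -42.3  99.3]
```

View pics/push2.png

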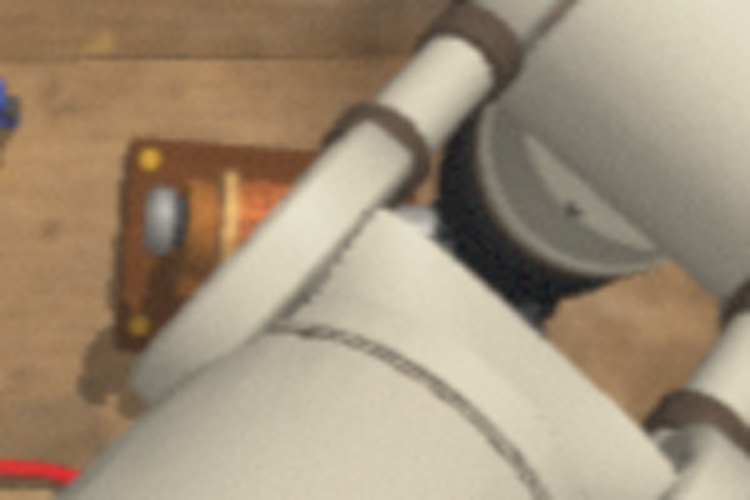

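Run:
```python
from h import *
o,p,d=cam("wrist")
cv2.imwrite("pics/w1.png",p)
o2,p2,d2=cam("scene")
im=p2[140:190,270:340]
big=cv2.resize(im,None,fx=8,fy=8,interpolation=cv2.INTER_NEAREST)
cv2.imwrite("pics/s2.png",np.hstack([big[:,:560],]))
both=np.zeros((400+384,560,3),np.uint8)
rr,cc=np.mgrid[140:190,270:340]; P=pts("scene",d2,rr.ravel(),cc.ravel()); s=stand(P)
m=(s[:,2]>.066)&(s[:,2]<.13)&(abs(s[:,0])<.04)&(s[:,1]<-.04)
r=rr.ravel();c=cc.ravel()
for i in range(140,190,3):
    for j in range(270,340,3):
        k=(r==i)&(c==j)
        if m[k][0] : print((i,j),(s[k][0]*1000).round().astype(int).tolist(),p2[i,j].mean().round(),end=' ')
    print()
```

```text
(152, 300) [10, -72, 122] 68.0 
(155, 300) [6, -65, 120] 88.0 (155, 303) [-4, -62, 127] 79.0 (155, 306) [-9, -67, 126] 45.0 (155, 309) [-15, -71, 127] 25.0 
(158, 300) [5, -65, 110] 100.0 (158, 303) [-4, -64, 116] 100.0 (158, 306) [-11, -66, 118] 25.0 
(161, 297) [9, -59, 103] 51.0 (161, 300) [3, -64, 102] 65.0 (161, 303) [-4, -66, 104] 84.0 (161, 306) [-9, -73, 102] 51.0 
(164, 297) [6, -55, 97] 185.0 (164, 300) [-3, -54, 103] 116.0 (164, 303) [-7, -62, 99] 59.0 (164, 306) [-13, -66, 100] 51.0 (164, 309) [-16, -76, 94] 79.0 
(167, 297) [-1, -43, 100] 102.0 (167, 300) [-5, -51, 97] 114.0 (167, 303) [-11, -55, 96] 108.0 (167, 306) [-15, -64, 92] 47.0 (167, 309) [-19, -73, 87] 96.0 
(170, 300) [-10, -44, 95] 97.0 (170, 303) [-14, -51, 92] 99.0 (170, 306) [-17, -62, 85] 50.0
```

View pics/w1.png

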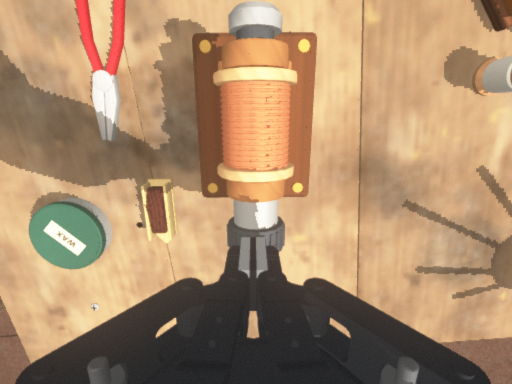

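View pics/s2.png

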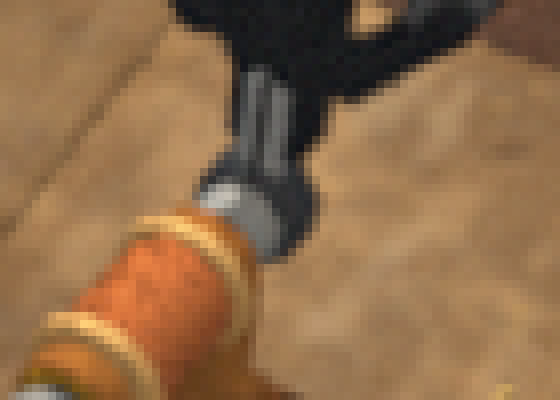

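Run:
```python
from h import *
o,p,d=cam("wrist"); print(o['tcp_pos'],o['ft_force'].round(1))
for c in (236,256):
    r=np.arange(0,300,5); s=stand(pts("wrist",d,r,np.full(len(r),c),o))*1000
    print(c,[(int(a),*b.round().astype(int).tolist()) for a,b in zip(r,s)])
```

```text
[ 0.46395243 -0.28395706  0.06912428] [0.2 1.  0.6]
236 [(0, -13, 89, 1), (5, -8, 56, 93), (10, -8, 53, 95), (15, -8, 51, 95), (20, -8, 48, 96), (25, -8, 47, 95), (30, -9, 47, 87), (35, -9, 44, 87), (40, -8, 39, 99), (45, -8, 37, 100), (50, -1, 6, 247), (55, -9, 33, 100), (60, -9, 31, 99), (65, -9, 28, 99), (70, -8, 25, 105), (75, -8, 23, 106), (80, -9, 21, 104), (85, -9, 19, 101), (90, -9, 17, 102), (95, -9, 14, 103), (100, -9, 12, 102), (105, -9, 10, 103), (110, -9, 7, 102), (115, -9, 5, 102), (120, -9, 2, 101), (125, -9, 0, 101), (130, -9, -3, 101), (135, -9, -5, 102), (140, -9, -8, 102), (145, -9, -10, 102), (150, -10, -13, 102), (155, -10, -16, 101), (160, -10, -18, 101), (165, -10, -21, 101), (170, -10, -23, 104), (175, -10, -26, 105), (180, -10, -29, 104), (185, -10, -33, 99), (190, -10, -36, 99), (195, -10, -39, 99), (200, -11, -44, 92), (205, -11, -46, 95), (210, -11, -50, 92), (215, -11, -54, 93), (220, -11, -56, 94), (225, -11, -60, 94), (230, -11, -61, 98), (235, -11, -64, 98), (240, -11, -67, 99), (245, -11, -71, 98), (250, -10, -65, 115), (255, -10, -65, 121), (260, -9,
[... 597 characters left out ...]
 2, 105), (125, 1, 0, 104), (130, 1, -3, 105), (135, 1, -5, 106), (140, 1, -8, 104), (145, 1, -10, 104), (150, 1, -13, 104), (155, 1, -16, 103), (160, 1, -18, 105), (165, 1, -21, 104), (170, 1, -23, 106), (175, 1, -25, 108), (180, 1, -28, 107), (185, 1, -32, 103), (190, 1, -35, 102), (195, 1, -38, 103), (200, 1, -41, 102), (205, 1, -45, 99), (210, 1, -48, 99), (215, 1, -51, 99), (220, 1, -54, 99), (225, 1, -57, 100), (230, 1, -60, 101), (235, 1, -63, 102), (240, 1, -61, 112), (245, 1, -60, 119), (250, 1, -60, 124), (255, 1, -61, 129), (260, 1, -61, 133), (265, 1, -60, 138), (270, 0, -61, 142), (275, 0, -62, 143), (280, 0, -66, 142), (285, 0, -69, 142), (290, 0, -71, 142), (295, 0, -74, 142)]
```

servo_tool --jaw '[0,0,0,0,0]' --xyz '[[-1,0,0],[-2,0,0],[-3,0,0],[-4,0,0],[-4,0,0]]' --turn '[[0,0,0],[0,0,0],[0,0,0],[0,0,0],[0,0,0]]'

```text
t: 4.32
tcp_pos: [0.4598, -0.3265, 0.0694]
tool_rot: [180.0, 0.1, 84.2]
ft_force: [0.9, -0.4, -0.4]
finger_gap: 0.0
grasp_force: 0.0
```

Run:
```python
from h import *
o,p,d=cam("wrist"); print(o['tcp_pos'],stand(o['tcp_pos'][None]),o['ft_force'].round(1))
cv2.imwrite("pics/w2.png",p)
for c in (240,256):
    r=np.arange(150,290,4); s=stand(pts("wrist",d,r,np.full(len(r),c),o))*1000
    print(c,[(int(a),*b.round().astype(int).tolist()) for a,b in zip(r,s)])
ends()
```

```text
[ 0.45979255 -0.32652559  0.06942467] [[-0.00169832 -0.11558093  0.06942467]] [ 0.9 -0.4 -0.4]
240 [(150, -8, -56, 97), (154, -8, -59, 96), (158, -8, -60, 101), (162, -8, -62, 101), (166, -8, -64, 101), (170, -8, -67, 101), (174, -8, -69, 101), (178, -8, -71, 101), (182, -8, -73, 102), (186, -8, -75, 102), (190, -13, -107, 0), (194, -13, -111, 0), (198, -13, -115, 0), (202, -13, -119, -1), (206, -14, -123, 0), (210, -14, -128, -1), (214, -14, -131, 0), (218, -14, -136, 0), (222, -14, -140, 0), (226, -14, -144, 0), (230, -14, -148, 1), (234, -14, -153, 0), (238, -14, -157, 0), (242, -14, -161, 1), (246, -8, -103, 119), (250, -8, -103, 124), (254, -7, -103, 128), (258, -7, -103, 132), (262, -7, -103, 135), (266, -7, -103, 139), (270, -7, -102, 143), (274, -7, -102, 147), (278, -7, -102, 149), (282, -6, -102, 152), (286, -6, -103, 154)]
256 [(150, 1, -56, 99), (154, 1, -58, 99), (158, 1, -60, 102), (162, 1, -62, 102), (166, 1, -64, 104), (170, 1, -66, 104), (174, 1, -69, 103), (178, 1, -70, 105), (182, 1, -72, 106), (186, 1, -75, 104), (190, 1, -80, 96), (194, 2, -111, 0), (198, 2, -115, 0), (202, 2, -119, 1), (206, 2, -123, 0), (210, 2, -127, -1), (214, 2, -132, -1), (218, 2, -136, 0), (222, 2, -140, 1), (226, 2, -144, 0), (230, 2, -148, 0), (234, 2, -153, 0), (238, 1, -103, 110), (242, 1, -103, 115), (246, 1, -103, 120), (250, 0, -103, 124), (254, 0, -104, 128), (258, 0, -102, 133), (262, 0, -104, 134), (266, 0, -103, 139), (270, 0, -104, 142), (274, 0, -105, 143), (278, 0, -108, 142), (282, 0, -110, 142), (286, 0, -111, 142)]
free end y 0.057647706647089916
-54 4 [  5.4 -52.7  94. ] [ 10.3 -50.1  98.8]
-50 10 [  1.6 -49.9  94.5] [ 10.  -46.1  99.9]
-46 14 [ -3.3 -44.9  92.8] [ 11.9 -42.2  99.7]
-42 12 [ -8.1 -40.1  97.4] [ 10.8 -38.  103.3]
```

View pics/w2.png

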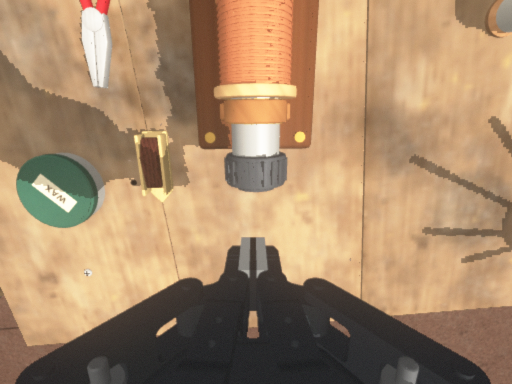

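The wrist image shows the shut fingertips ending at row 237. There they measure z≈0.108, while the reported TCP is z≈0.069. So the real tip sits about 38 mm behind the reported TCP, and the fingers passed just over the knob, whose top is at 0.103. I'll apply this offset from here on.

servo_tool --jaw '[0,0,0,0,0]' --xyz '[[0,-0.1,1.2],[0,-0.1,2.4],[0,-0.1,3.5],[0.4,-0.1,3.5],[0.9,-0.1,3.5]]' --turn '[[0,0,0],[0,0,0],[0,0,0],[0,0,0],[0,0,0]]'

```text
t: 4.83
tcp_pos: [0.459, -0.3133, 0.0324]
tool_rot: [-179.9, -0.1, 84.3]
ft_force: [1.1, -0.4, 0.2]
finger_gap: 0.0
grasp_force: 0.0
```

servo_tool --jaw '[0,0,0,0,0]' --xyz '[[0.3,0,0],[0.6,0,0],[0.9,0,0],[1.2,0,0],[1.5,0,0]]' --turn '[[0,0,0],[0,0,0],[0,0,0],[0,0,0],[0,0,0]]'

```text
t: 5.25
tcp_pos: [0.4617, -0.3014, 0.0348]
tool_rot: [179.9, 0.2, 84.3]
ft_force: [-1.9, -6.3, -3.1]
finger_gap: 0.0002
grasp_force: 3.4
```

servo_tool --jaw '[0,0,0,0,0]' --xyz '[[0.15,0,0],[0.3,0,0],[0.45,0,0],[0.6,0,0],[0.75,0,0]]' --turn '[[0,0,0],[0,0,0],[0,0,0],[0,0,0],[0,0,0]]'

```text
t: 5.67
tcp_pos: [0.4624, -0.2944, 0.0348]
tool_rot: [179.9, 0.2, 84.3]
ft_force: [-1.0, -5.5, -2.2]
finger_gap: 0.0001
grasp_force: 3.2
```

servo_tool --jaw '[0,0,0,0,0]' --xyz '[[0.1,0,0],[0.2,0,0],[0.3,0,0],[0.4,0,0],[0.5,0,0]]' --turn '[[0,0,0],[0,0,0],[0,0,0],[0,0,0],[0,0,0]]'

```text
t: 6.08
tcp_pos: [0.4628, -0.2893, 0.0348]
tool_rot: [179.9, 0.2, 84.3]
ft_force: [-1.3, -6.5, -1.3]
finger_gap: 0.0004
grasp_force: 3.1
```

servo_tool --jaw '[0,0,0,0,0]' --xyz '[[0.1,0,0],[0.2,0,0],[0.3,0,0],[0.3,0,0],[0.3,0,0]]' --turn '[[0,0,0],[0,0,0],[0,0,0],[0,0,0],[0,0,0]]'

```text
t: 6.5
tcp_pos: [0.4631, -0.2864, 0.0348]
tool_rot: [179.9, 0.2, 84.3]
ft_force: [-0.9, -6.5, -1.2]
finger_gap: -0.0002
grasp_force: 3.2
```

servo_tool --jaw '[0,0,0,0,0]' --xyz '[[0.05,0,0],[0.1,0,0],[0.15,0,0],[0.2,0,0],[0.25,0,0]]' --turn '[[0,0,0],[0,0,0],[0,0,0],[0,0,0],[0,0,0]]'

```text
t: 6.92
tcp_pos: [0.4631, -0.2866, 0.035]
tool_rot: [179.9, 0.5, 84.3]
ft_force: [-3.5, -16.6, -7.4]
finger_gap: -0.0001
grasp_force: 8.4
```

servo_tool --jaw '[0,0,0,0,0]' --xyz '[[0.05,0,0],[0.1,0,0],[0.15,0,0],[0.2,0,0],[0.25,0,0]]' --turn '[[0,0,0],[0,0,0],[0,0,0],[0,0,0],[0,0,0]]'

```text
t: 7.33
tcp_pos: [0.4632, -0.2867, 0.0351]
tool_rot: [179.9, 0.8, 84.3]
ft_force: [-5.0, -25.8, -10.7]
finger_gap: -0.0002
grasp_force: 12.8
```

Hard stop reached: the force is rising with no further motion. I'll back off, rise and go to the rack.

servo_tool --jaw '[0,0,0,0,0]' --xyz '[[-1,0,0],[-2.5,0,0],[-2.7,0,-3.5],[-2.7,0,-7.5],[-2.7,0,-11.5]]' --turn '[[0,0,0],[0,0,0],[0,0,0],[0,0,0],[0,0,0]]'

```text
t: 7.75
tcp_pos: [0.46, -0.306, 0.1498]
tool_rot: [-179.9, -0.1, 84.3]
ft_force: [0.8, -0.7, 0.6]
finger_gap: 0.0002
grasp_force: 0.0
```

Run:
```python
from h import *
ends()
goal([.4599,-.0108,.15],[180,0,93.45])
```

```text
free end y 0.07528883753934425
tcp [ 0.4644 -0.3102  0.1602] [179.38   0.49  84.29] F [ 3.7 -2.3  7.4] gap -0.0001 t 7.8
shift cm [29.76 -3.43  0.73] turn [ 0.58  0.53 -9.15]
```

servo_tool --jaw '[0,20,50,70,70]' --xyz '[[4,-0.5,0],[8,-1,0],[12,-1.5,0],[16,-2,0],[19.5,-2.4,0]]' --turn '[[0,0,-2],[0,0,-4],[0,0,-6],[0,0,-8],[0,0,-9.1]]'

```text
t: 8.22
tcp_pos: [0.4559, -0.1078, 0.1492]
tool_rot: [180.0, -0.0, 93.5]
ft_force: [1.0, 0.7, 0.0]
finger_gap: 0.0485
grasp_force: 0.0
```

Run:
```python
from h import *
goal([.4599,-.0108,.12],[180,0,93.45])
```

```text
tcp [ 0.4559 -0.1078  0.1492] [ 1.7997e+02 -4.0000e-02  9.3490e+01] F [1.  0.7 0. ] gap 0.0485 t 8.22
shift cm [9.66 0.99 2.93] turn [ 0.03 -0.04  0.04]
```

Run:
```python
from h import *
cam("wrist");o,p,d=cam("wrist"); print(o['tcp_pos'],o['qd'].round(2))
cv2.imwrite("pics/w3.png",p)
rr,cc=np.mgrid[0:384,0:512]; P=pts("wrist",d,rr.ravel(),cc.ravel(),o)
m=(P[:,2]>.062)&(P[:,2]<.08)&(P[:,1]>-.06)&(P[:,0]<.52)&(P[:,0]>.4); L=m.reshape(384,512).astype(np.uint8)
n,lab,st,ce=cv2.connectedComponentsWithStats(L)
for k in range(1,n):
    if st[k,4]>60: q=P[(lab==k).ravel()]; print(st[k],cv2.minAreaRect((q[:,:2]*1000).astype(np.float32)),np.median(q[:,2]))
m=(P[:,2]>.026)&(P[:,2]<.034)&(P[:,1]>-.06)&(P[:,1]<.1)&(P[:,0]<.52)&(P[:,0]>.4)
print("rack",m.sum(),cv2.minAreaRect((P[m][:,:2]*1000).astype(np.float32)))
```

```text
[ 0.45544047 -0.10224261  0.1487809 ] [-5.18  2.75 -2.33 -2.52 -1.12 -5.59]
[ 238    3   57   25 1336] ((456.3633117675781, 53.74054718017578), (45.965938568115234, 15.23856258392334), 4.310126781463623) 0.07324679449099364
[250  91  30  18 515] ((460.609130859375, -11.760908126831055), (25.697505950927734, 14.230257034301758), 3.7058231830596924) 0.07358348776893442
rack 6238 ((458.67279052734375, 17.403003692626953), (64.1149673461914, 122.13265991210938), 3.499492883682251)
```

View pics/w3.png

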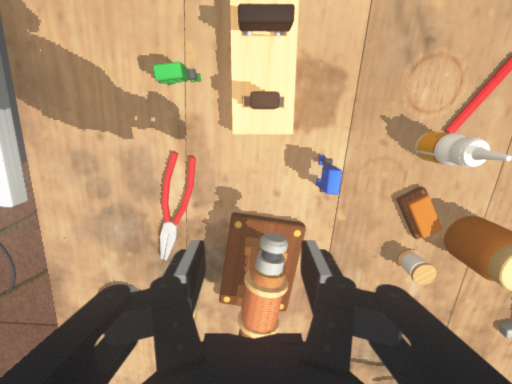

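Run:
```python
from h import *
goal([.4606,-.0125,.05],[180,0,93.5])
o,p,d=cam("wrist")
rr,cc=np.mgrid[200:384,100:420]; P=pts("wrist",d,rr.ravel(),cc.ravel(),o); 
T=R.from_euler('xyz',o['tool_rot'],degrees=True); Q=T.inv().apply(P-o['tcp_pos'])*1000
for side in (-1,1):
    m=(Q[:,2]>-100)&(Q[:,2]<10)&(Q[:,1]*side>5)&(abs(Q[:,0])<25); q=Q[m]; q=q[np.argsort(-q[:,2])]; print(q[5:25:5].round(),len(q))
```

```text
tcp [ 0.4559 -0.1056  0.1489] [-1.800e+02 -1.200e-01  9.372e+01] F [ 0.1 -0.8 -1. ] gap 0.0596 t 8.32
shift cm [9.24 1.08 9.91] turn [-0.   -0.12  0.22]
[[  4. -29. -40.]
 [  8. -29. -41.]
 [ 10. -29. -42.]
 [ -4. -29. -42.]] 5317
[[ 10.  30. -41.]
 [ -5.  30. -41.]
 [  8.  30. -42.]
 [  8.  30. -42.]] 5740
```

servo_tool --jaw '[60,60,60,60,60]' --xyz '[[3.5,0.4,0],[7,0.8,0],[9.24,1.1,2],[9.24,1.1,6],[9.24,1.1,9]]' --turn '[[0,0,0],[0,0,0],[0,0,0],[0,0,0],[0,0,0]]'

```text
t: 8.78
tcp_pos: [0.4626, -0.0173, 0.0581]
tool_rot: [179.9, 0.1, 93.4]
ft_force: [0.7, -0.1, -0.8]
finger_gap: 0.0512
grasp_force: 0.0
```

servo_tool --jaw '[60,60,60,60,60]' --xyz '[[0,0,0],[0,0,0],[0,0,0],[0,0,0],[0,0,0]]' --turn '[[0,0,0],[0,0,0],[0,0,0],[0,0,0],[0,0,0]]'

```text
t: 9.2
tcp_pos: [0.4636, -0.018, 0.0613]
tool_rot: [179.8, 0.1, 93.4]
ft_force: [0.3, 0.9, 0.2]
finger_gap: 0.0514
grasp_force: 0.0
```

Run:
```python
from h import *
goal([.4606,-.0125,.010],[180,0,93.5])
o,p,d=cam("wrist"); 
rr,cc=np.mgrid[0:384,0:512]; P=pts("wrist",d,rr.ravel(),cc.ravel(),o)
m=(P[:,2]>.066)&(P[:,2]<.08)&(abs(P[:,1]+.0115)<.012)&(abs(P[:,0]-.4606)<.018); q=P[m]
print(m.sum(),q.min(0) if len(q) else 0,q.max(0) if len(q) else 0)
T=R.from_euler('xyz',o['tool_rot'],degrees=True); Q=T.inv().apply(P-o['tcp_pos'])*1000
for side in (-1,1):
    m=(Q[:,2]>-60)&(Q[:,2]<-30)&(Q[:,1]*side>18)&(Q[:,1]*side<45)&(abs(Q[:,0])<25); q=Q[m]; q=q[np.argsort(-q[:,2])]; print(q[5:25:5].round(),len(q))
```

```text
tcp [ 0.4636 -0.018   0.0613] [1.7977e+02 9.0000e-02 9.3360e+01] F [0.3 0.9 0.2] gap 0.0514 t 9.2
shift cm [ 0.57 -0.29  5.13] turn [ 0.23  0.09 -0.14]
873 [ 0.44741454 -0.01892408  0.06611954] [ 0.47363704 -0.00298086  0.07542836]
[[  0. -25. -39.]
 [ -2. -25. -39.]
 [ -4. -25. -40.]
 [ -9. -25. -41.]] 626
[[  1.  26. -39.]
 [  7.  26. -40.]
 [ 10.  26. -40.]
 [  4.  26. -40.]] 631
```

servo_tool --jaw '[60,60,60,60,60]' --xyz '[[0.6,-0.3,1],[0.6,-0.3,2.5],[0.6,-0.3,4],[0.6,-0.3,5.1],[0.6,-0.3,5.1]]' --turn '[[0,0,0],[0,0,0],[0,0,0],[0,0,0],[0,0,0]]'

```text
t: 9.67
tcp_pos: [0.4558, -0.0101, 0.0057]
tool_rot: [-179.7, -0.1, 93.4]
ft_force: [-1.3, -0.1, 0.2]
finger_gap: 0.0512
grasp_force: 0.0
```

servo_tool --jaw '[40,25,20,20,20]' --xyz '[[0,0,0],[0,0,0],[0,0,0],[0,0,0],[0,0,0]]' --turn '[[0,0,0],[0,0,0],[0,0,0],[0,0,0],[0,0,0]]' --newtons 35

```text
t: 10.08
tcp_pos: [0.4594, -0.0114, 0.0091]
tool_rot: [179.9, 0.0, 93.4]
ft_force: [2.0, 0.3, 3.1]
finger_gap: 0.0253
grasp_force: 38.4
```

servo_tool --jaw '[20,20,20,20,20]' --xyz '[[0,0,-0.5],[0,0,-2],[0,0,-5],[0,0,-9],[0,0,-13]]' --turn '[[0,0,0],[0,0,0],[0,0,0],[0,0,0],[0,0,0]]' --newtons 50

```text
t: 10.5
tcp_pos: [0.4568, -0.0107, 0.1389]
tool_rot: [-179.8, -0.1, 93.4]
ft_force: [1.3, -0.8, 0.5]
finger_gap: 0.0256
grasp_force: 50.8
```

servo_tool --jaw '[20,20,20,20,20]' --xyz '[[-1,0,0],[-3,0,0],[-5,0,0],[-6,0,0],[-6,0,0]]' --turn '[[0,0,0],[0,0,0],[0,0,0],[0,0,0],[0,0,0]]'

```text
t: 10.92
tcp_pos: [0.4618, -0.0725, 0.1381]
tool_rot: [-180.0, 0.0, 93.3]
ft_force: [0.7, -0.3, 0.6]
finger_gap: 0.0253
grasp_force: 50.8
```

Run:
```python
from h import *
o,p,d=cam("top"); 
rr,cc=np.mgrid[185:255,262:330]; P=pts("top",d,rr.ravel(),cc.ravel()); g=p[185:255,262:330].mean(2).ravel()
s=stand(P)*1000
for y in range(36,86,2):
    m=(s[:,1]>=y)&(s[:,1]<y+2)&(s[:,2]>75)&(s[:,2]<115)
    if m.sum()>2:
        w=s[m][:,0]; c=m&(abs(s[:,0])<6); print(y,m.sum(),"x",w.min().round(1),w.max().round(1),"z",np.median(s[c][:,2]).round(1) if c.any() else None,"g",g[c].mean().round())
o,p,d=cam("wrist"); cv2.imwrite("pics/w4.png",p)
gp=S0+ey*.0593; print("groove",gp); goal([gp[0],gp[1],.135],[180,0,90-5.32])
```

```text
36 19 x -17.8 15.6 z 102.8 g 117.0
38 15 x -16.8 15.9 z 102.3 g 115.0
40 19 x -17.6 14.5 z 101.5 g 142.0
42 12 x -12.7 11.7 z 99.7 g 168.0
44 14 x -13.2 10.6 z 99.7 g 175.0
46 14 x -13.2 11.4 z 97.5 g 170.0
48 12 x -13.4 10.8 z 97.4 g 173.0
50 13 x -13.1 13.3 z 98.7 g 171.0
52 15 x -13.6 13.2 z 97.7 g 141.0
54 10 x -9.4 9.0 z 94.5 g 88.0
56 11 x -9.6 8.5 z 93.9 g 83.0
58 10 x -9.9 8.6 z 94.2 g 83.0
60 9 x -9.7 8.3 z 94.7 g 85.0
62 10 x -10.0 7.5 z 95.5 g 108.0
64 10 x -12.8 6.6 z 96.7 g 136.0
66 9 x -12.9 2.4 z 98.5 g 139.0
68 7 x -13.2 -1.8 z 98.2 g 119.0
70 5 x -13.0 -5.9 z 97.2 g 94.0
72 3 x -11.0 -7.4 z None g nan
groove [ 0.47769819 -0.15255544]
tcp [ 0.4615 -0.0706  0.1377] [-1.7995e+02 -6.0000e-02  9.3350e+01] F [ 0.1 -0.4 -0.5] gap 0.0251 t 11.02
shift cm [-8.27  1.14  0.26] turn [-0.05 -0.05  8.67]<stdin>:8: RuntimeWarning: Mean of empty slice.
  ret = ret.dtype.type(ret / rcount)
```

View pics/w4.png

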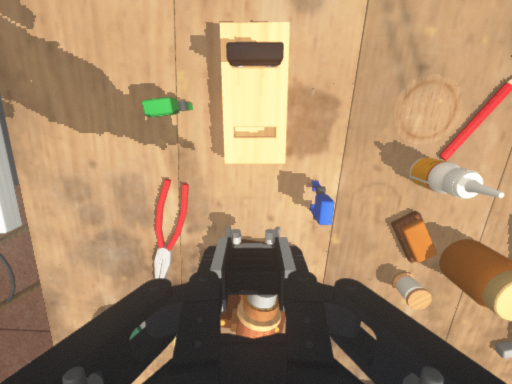

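The clip is held and its slot is empty at about (255,132); the wide clip is still in place. The top depth puts the groove at stand y 53–64 mm, so its centre is about 58.8.

servo_tool --jaw '[20,20,20,20,20]' --xyz '[[-2.5,0.3,0],[-5,0.7,0],[-7.5,1,0],[-8.2,1.1,0],[-8.2,1.1,0]]' --turn '[[0,0,3],[0,0,6],[0,0,8.7],[0,0,8.7],[0,0,8.7]]'

```text
t: 11.43
tcp_pos: [0.4779, -0.1526, 0.1379]
tool_rot: [-180.0, -0.0, 84.7]
ft_force: [-0.5, 0.1, 0.5]
finger_gap: 0.0248
grasp_force: 50.9
```

servo_tool --jaw '[20,20,20,20,20]' --xyz '[[0,0,0.5],[0,0,1],[0,0,1.5],[0,0,1.5],[0,0,1.5]]' --turn '[[0,0,0],[0,0,0],[0,0,0],[0,0,0],[0,0,0]]'

```text
t: 11.85
tcp_pos: [0.4773, -0.1512, 0.1224]
tool_rot: [-179.9, -0.0, 84.8]
ft_force: [-0.3, 0.0, -1.0]
finger_gap: 0.0252
grasp_force: 50.9
```

Run:
```python
from h import *
o,p,d=cam("wrist")
rr,cc=np.mgrid[0:384,0:512]; P=pts("wrist",d,rr.ravel(),cc.ravel(),o); s=stand(P)*1000
m=(s[:,2]>86)&(s[:,2]<103)&(abs(s[:,0])<20)&(s[:,1]<85)&(s[:,1]>40)
for y in range(40,84,2):
    k=m&(s[:,1]>=y)&(s[:,1]<y+2)
    if k.sum()>3: print(y,k.sum(),s[k][:,0].min().round(1),s[k][:,0].max().round(1),s[k][:,2].max().round(1))
gp=S0+ey*.0588-ex*.0009; goal([gp[0],gp[1],.09],[180,0,90-5.32]); print(stand(o['tcp_pos'][None]))
```

```text
40 79 -9.9 9.3 102.2
42 49 -9.9 9.3 99.5
44 56 -9.8 9.2 100.3
46 67 -12.6 13.6 100.4
48 68 -12.6 13.5 100.3
50 67 -12.4 14.6 100.1
52 155 -12.6 14.6 99.8
54 51 -9.2 10.2 95.7
56 48 -8.2 10.2 95.8
58 57 -9.1 10.1 96.4
60 51 -9.1 10.1 96.4
62 18 -9.6 7.4 95.8
64 68 -12.3 14.3 99.3
66 77 -12.3 14.2 99.7
68 77 -12.2 14.1 100.0
70 91 -12.2 14.2 101.4
72 98 -11.5 13.3 98.5
74 100 -9.7 10.7 97.1
tcp [ 0.4776 -0.1516  0.1229] [-1.7997e+02 -2.0000e-02  8.4750e+01] F [ 0.5 -0.9 -0.3] gap 0.0252 t 11.9
shift cm [-0.15 -0.07  3.29] turn [-0.03 -0.02  0.07]
[[-0.00056258  0.06058153  0.12242392]]
```

servo_tool --jaw '[20,20,20,20,20]' --xyz '[[-0.05,0,1],[-0.1,0,2],[-0.1,0,3],[-0.1,0,3],[-0.1,0,3]]' --turn '[[0,0,0],[0,0,0],[0,0,0],[0,0,0],[0,0,0]]'

```text
t: 12.32
tcp_pos: [0.4767, -0.1527, 0.0918]
tool_rot: [-179.9, -0.1, 84.7]
ft_force: [-0.8, -0.4, 0.5]
finger_gap: 0.0253
grasp_force: 50.9
```

servo_tool --jaw '[20,20,20,20,20]' --xyz '[[0,0,0],[0,0,0],[0,0,0],[0,0,0],[0,0,0]]' --turn '[[0,0,0],[0,0,0],[0,0,0],[0,0,0],[0,0,0]]'

```text
t: 12.73
tcp_pos: [0.4779, -0.1534, 0.0934]
tool_rot: [180.0, 0.0, 84.7]
ft_force: [-0.3, -0.5, -0.2]
finger_gap: 0.0249
grasp_force: 50.9
```

Run:
```python
from h import *
gp=S0+ey*.0588; goal([gp[0],gp[1],.084],[180,0,90-5.32]); print(stand(arm.get_obs()['tcp_pos'][None]))
```

```text
tcp [ 0.4779 -0.1534  0.0934] [1.7997e+02 2.0000e-02 8.4700e+01] F [-0.3 -0.5 -0.2] gap 0.0249 t 12.73
shift cm [ 0.03 -0.03  0.94] turn [0.03 0.02 0.02]
[[0.00026488 0.05852633 0.09344277]]
```

servo_tool --jaw '[20,20,20,20,20]' --xyz '[[0,0,0.2],[0,0,0.4],[0,0,0.6],[0,0,0.8],[0,0,1.0]]' --turn '[[0,0,0],[0,0,0],[0,0,0],[0,0,0],[0,0,0]]'

```text
t: 13.15
tcp_pos: [0.4775, -0.1531, 0.0827]
tool_rot: [-180.0, -0.0, 84.7]
ft_force: [-0.1, 0.2, -0.5]
finger_gap: 0.025
grasp_force: 50.9
```

servo_tool --jaw '[20,20,20,20,20]' --xyz '[[0,0,0.05],[0,0,0.1],[0,0,0.15],[0,0,0.2],[0,0,0.2]]' --turn '[[0,0,0],[0,0,0],[0,0,0],[0,0,0],[0,0,0]]'

```text
t: 13.57
tcp_pos: [0.4777, -0.1533, 0.0811]
tool_rot: [180.0, 0.0, 84.7]
ft_force: [0.9, 0.4, 0.1]
finger_gap: 0.0254
grasp_force: 50.9
```

No ride-up force at 0.086, so the clip is in the groove. Pressing gently.

servo_tool --jaw '[20,20,20,20,20]' --xyz '[[0,0,0.1],[0,0,0.2],[0,0,0.3],[0,0,0.4],[0,0,0.4]]' --turn '[[0,0,0],[0,0,0],[0,0,0],[0,0,0],[0,0,0]]'

```text
t: 13.98
tcp_pos: [0.4784, -0.154, 0.0784]
tool_rot: [179.9, 0.1, 84.7]
ft_force: [-1.3, -0.6, 5.4]
finger_gap: 0.0251
grasp_force: 51.9
```

servo_tool --jaw '[20,20,20,20,20]' --xyz '[[0,0,0.1],[0,0,0.2],[0,0,0.3],[0,0,0.4],[0,0,0.4]]' --turn '[[0,0,0],[0,0,0],[0,0,0],[0,0,0],[0,0,0]]'

```text
t: 14.4
tcp_pos: [0.4782, -0.1538, 0.0738]
tool_rot: [179.9, 0.1, 84.7]
ft_force: [-0.2, -1.3, 2.2]
finger_gap: 0.0256
grasp_force: 51.4
```

servo_tool --jaw '[20,20,20,20,20]' --xyz '[[0,0,0.1],[0,0,0.2],[0,0,0.3],[0,0,0.4],[0,0,0.5]]' --turn '[[0,0,0],[0,0,0],[0,0,0],[0,0,0],[0,0,0]]'

```text
t: 14.82
tcp_pos: [0.4778, -0.153, 0.0675]
tool_rot: [180.0, -0.0, 84.7]
ft_force: [2.8, 0.1, -2.2]
finger_gap: 0.0253
grasp_force: 50.7
```

servo_tool --jaw '[20,20,20,20,20]' --xyz '[[0,0,0.05],[0,0,0.1],[0,0,0.15],[0,0,0.2],[0,0,0.25]]' --turn '[[0,0,0],[0,0,0],[0,0,0],[0,0,0],[0,0,0]]'

```text
t: 15.23
tcp_pos: [0.4778, -0.1533, 0.0661]
tool_rot: [-180.0, 0.0, 84.7]
ft_force: [0.0, 1.3, 6.2]
finger_gap: 0.0251
grasp_force: 51.9
```

Force is rising at z = 0.066, which is the expected seat. One more small press to confirm the hard stop.

servo_tool --jaw '[20,20,20,20,20]' --xyz '[[0,0,0.05],[0,0,0.1],[0,0,0.15],[0,0,0.15],[0,0,0.15]]' --turn '[[0,0,0],[0,0,0],[0,0,0],[0,0,0],[0,0,0]]'

```text
t: 15.65
tcp_pos: [0.4782, -0.1537, 0.066]
tool_rot: [180.0, 0.0, 84.7]
ft_force: [-2.4, 2.2, 12.4]
finger_gap: 0.025
grasp_force: 52.9
```

servo_tool --jaw '[20,25,35,50,50]' --xyz '[[0,0,-0.25],[0,0,-0.25],[0,0,-0.25],[0,0,-0.25],[0,0,-0.25]]' --turn '[[0,0,0],[0,0,0],[0,0,0],[0,0,0],[0,0,0]]'

```text
t: 16.07
tcp_pos: [0.477, -0.153, 0.0662]
tool_rot: [-179.9, -0.0, 84.7]
ft_force: [0.2, -0.9, -1.0]
finger_gap: 0.0426
grasp_force: 0.0
```

servo_tool --jaw '[50,50,50,50,50]' --xyz '[[0,0,0],[0,0,-1],[0,0,-3],[0,0,-6],[0,0,-9.5]]' --turn '[[0,0,0],[0,0,0],[0,0,0],[0,0,0],[0,0,0]]'

```text
t: 16.48
tcp_pos: [0.4762, -0.1524, 0.1617]
tool_rot: [-179.8, -0.1, 84.7]
ft_force: [-0.3, -0.9, 0.4]
finger_gap: 0.0429
grasp_force: 0.0
```

servo_tool --jaw '[50,50,50,50,50]' --xyz '[[-2,0,-1],[-4,0,-2],[-6,0,-3],[-6,0,-3],[-6,0,-3]]' --turn '[[0,0,0],[0,0,0],[0,0,0],[0,0,0],[0,0,0]]'

```text
t: 16.9
tcp_pos: [0.4724, -0.2138, 0.1928]
tool_rot: [179.9, 0.0, 84.6]
ft_force: [-0.6, 1.5, -0.6]
finger_gap: 0.0427
grasp_force: 0.0
```

Run:
```python
from h import *
o,p,d=cam("wrist"); cv2.imwrite("pics/w5.png",p)
rr,cc=np.mgrid[0:384,0:512]; P=pts("wrist",d,rr.ravel(),cc.ravel(),o); s=stand(P)*1000
m=(s[:,2]>124)&(s[:,2]<138)&(abs(s[:,0])<30)&(s[:,1]<85)&(s[:,1]>35)
print(m.sum(),np.percentile(s[m],[2,50,98],axis=0).round(1), cv2.minAreaRect(s[m][:,:2].astype(np.float32)))
k=(s[:,2]>86)&(s[:,2]<103)&(abs(s[:,0])<10)&(s[:,1]<95)&(s[:,1]>60); print("end",s[k][:,1].max())
```

```text
519 [[-11.8  50.9 125.9]
 [  0.4  58.7 130.7]
 [ 12.4  65.2 132.2]] ((-0.09915733337402344, 58.068443298339844), (25.326505661010742, 14.4785795211792), 0.32037046551704407)
end 74.13071894367184
```

View pics/w5.png

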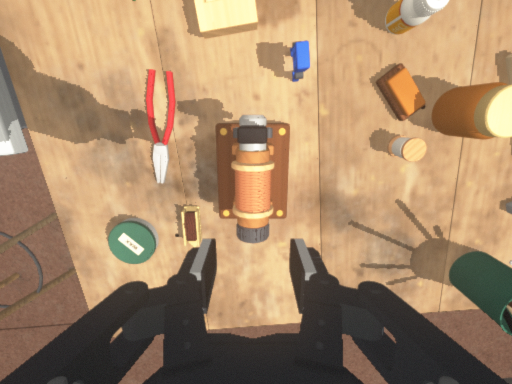

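Run:
```python
from h import *
o,p,d=cam("top"); rr,cc=np.mgrid[185:255,255:300]; s=stand(pts("top",d,rr.ravel(),cc.ravel()))*1000
k=(s[:,2]>80)&(s[:,2]<104)&(abs(s[:,0])<14); print("end top",s[k][:,1].max())
o,p,d=cam("wrist"); r=np.arange(215,250); s=stand(pts("wrist",d,r,np.full(len(r),253),o))*1000
s=s[s[:,2]>85]; print(s[:,1].min(), s.round(0)[::3].tolist())
```

```text
end top 75.26509700348502
-62.49565384157931 [[0.0, -23.0, 106.0], [0.0, -25.0, 109.0], [0.0, -31.0, 103.0], [0.0, -35.0, 102.0], [0.0, -38.0, 102.0], [0.0, -42.0, 102.0], [0.0, -44.0, 105.0], [0.0, -49.0, 103.0], [0.0, -52.0, 104.0], [0.0, -56.0, 103.0], [0.0, -62.0, 97.0]]
```

The spindle is still home: its free end is at 75.3 mm, unchanged. The clip is fully seated, with its grip top at 131 mm as expected. Signing off.

```bash
python3 -c "
from workcell import arm
print(arm.sign_off())"
```

```text
the job is handed in; nothing more can be done
None
```

The spindle is pushed home, the narrow clip is snapped fully onto the groove and released, the wide clip was left in its slot, and the job is handed in at about 17 s.

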